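# Lock in the portafilter and start the coffee machine

## Task

Take the portafilter by its handle from the wooden stand, push it up into the coffee machine's group with its handle pointing out past the red dot, and twist it anticlockwise (seen from above) until the handle points straight out at the front and the lugs lock, so that it hangs there by itself. Then flip the red lever on top of the machine all the way to the back. Leave the cup on the drip tray, the blue jar, the tamper and the vase where they are.

Things in the scene. Friction and masses are not known exactly. Their poses are not given: they have to be found in the camera images.
- machine: White coffee machine; origin on the desk right below the group axis, z up, -x its front. Body 170 mm wide (y), 245 mm high, from x = 60 to 260 mm. Drip tray 35 mm high, 170 mm wide, from x = -90 to 60 mm. The steel group, a downward-facing collar 98 mm across, spans heights 179 to 219 mm round the axis x = y = 0.
- group_mouth (a point): Centre of the opening in the group's underside, 179 mm above the desk; axes as machine. Three ledges, 6 mm thick upward from here, inner diameter 66 mm, leave 51-degree gaps centred 135, 255 and 15 degrees from +x, anticlockwise from above; above them the bore is 86 mm wide. Basket locked and at rest: pf_basket on the axis, 14 mm below this point; lift it 2 to 6 mm more while twisting (8 mm at most).
- red_dot (a point): Red dot on top of the collar, 40 mm from the group axis, 135 degrees from the machine's +x (45 degrees from the front towards +y). The three lugs pass up through the gaps when the handle points this way from the axis, 7 degrees either way.
- black_dot (a point): Black dot on top of the collar, 40 mm from the group axis, straight at the front (-x). Once the lugs are above the ledges, twist 45 degrees anticlockwise seen from above until the handle points this way: locked. Fixed stops block it about 2 degrees further on.
- gasket (a joint): Lightly sprung rubber gasket inside the group, in m upward: 0 with nothing in the group, about 0.003 with the portafilter locked and at rest, at most 0.014. It presses down on the basket's rim with only 1 to 3 N.
- pf_basket (a point): Point on the axis of the loose portafilter's steel basket, level with the middle of its handle; z up, handle along -x. Basket 60 mm across, from 20 mm below to 28 mm above this point. Three lugs 18 mm wide, 6 mm thick, reach 39 mm from the axis, at the handle's side and 120 degrees either way, undersides 20 mm above this point. About 0.25 kg, balanced about 60 mm from the axis towards the handle.
- pf_grip (a point): Place to grip, in the middle of the pale wooden handle's section, 100 mm from the basket axis; axes as pf_basket. The handle is a level bar 24 mm wide, 24 mm high, from 55 to 165 mm from the basket axis, joined by a 11 mm round neck. Pinch it across its width from above.
- stand: Wooden tamping stand, fixed; origin on the desk below the basket's axis, axes as pf_basket. At the start the portafilter sits level in it, underside 40 mm above the desk; a rim reaches 6 mm up around the basket, and a rest 59 to 81 mm from the axis hugs the lowest 6 mm of the handle. Lift straight up to leave it.
- brew_tip (a point): Centre of the red ball, 26 mm across, at the end of the brew lever on top of the machine; 60 mm from the hinge, which lies 22 mm above the machine's top. It leans to the front when off; from off to on the ball travels about 58 mm towards the machine's +x (the back), rising 7 mm halfway. Moves easily (1 to 2 N) and stays where it is left.
- brew (a joint): Brew lever angle: 0 leaning to the front (off), 1.0 rad leaning fully to the back (on).
- cup_center (a point): Middle of a small white cup, 62 mm across, 55 mm high, standing on the drip tray below the group; its rim is 90 mm above the desk.
- jar_center (a point): Middle of a blue jar with brass cap, 64 mm across, 85 mm high, on the desk.
- tamper_center (a point): Middle of a wooden tamper standing on its 56 mm base, 80 mm high, on the desk.
- vase_center (a point): Middle of a green vase, 84 mm across, 105 mm high, on the desk.
Things that resemble listed ones, but are neither listed nor needed, are in the scene too. There is more than one size of the part that bears pf_basket; the job needs the largest.

How it is judged:
On the way, in this order (a step that is already met when the one before it is completed fails the run):
1. the portafilter is up in the group and turned to its locked place (horizontal distance between pf_basket and group_mouth below 0.006 m and z of pf_basket in the frame of group_mouth above -0.018 m and angle between the x axis of pf_basket and the x axis of group_mouth, either way round below 0.15 rad), for 0.2 s.
2. the brew lever is flipped to the back (value of joint brew above 0.85 rad), for 0.1 s.
At the end, for the whole second after the job is handed in: The portafilter hangs by itself in the group: basket axis within 6 mm of the group axis, not more than 4 mm below its seat, handle within 0.15 rad of straight out at the front, upright within 0.08 rad, at rest; the brew lever is past 0.85 rad (back) (all of step 1 and angle between pf_basket's own z axis and vertical below 0.08 rad and linear speed of portafilter below 0.02 m/s and value of joint brew above 0.85 rad); the robot touches nothing.
It fails at once if the cup is shifted by more than 20 mm or tipped (distance of cup_center from where it was at the start of the episode above 0.02 m or angle between cup_center's own z axis and vertical above 0.4 rad).
It fails at once if the jar, tamper or vase is shifted by more than 20 mm or tipped (distance of any of jar_center, tamper_center, vase_center from where it was at the start of the episode above 0.02 m or angle between any of jar_center, tamper_center, vase_center's own z axis and vertical above 0.4 rad).
It also fails if it takes over 69 s, if anything falls off the work surface, if the arm or the gripper's body presses on something with over 40 N, if the wrist force passes 120 N, or if a joint passes its speed limit or range.

## Robot

A 7-joint arm with a two-finger parallel gripper is mounted at the origin on the work surface. World frame = base frame: x ahead of the robot, y to its left, z up, the work surface at z = 0. Lengths are in m, angles in rad, forces in N, time in s.
With the tool pointing down it reaches from about 0.425 to 0.975 m from the base axis. Payload 16.7 kg.
Tool frame: the origin (TCP) lies midway between the tips of the shut fingers; the grasp point (between the pads) lies grip_depth behind it (grip_depth is the distance from the TCP to the grasp point, in m); z points along the fingers, y is the line along which they close (so a half turn about z gives the same grasp; the last joint's range is limited). The gripper opens to 85 mm and grips with 20 to 120 N. Pads are 22 mm wide; open, the fingers measure 114 mm over their backs; the gripper's body (76 mm by 85 mm) begins 54 mm behind the grasp point. The pads swing forward as they close: fully open they stand 13 mm farther back than shut.
Start: joints at [1.105, 0.426, 0.074, 1.606, -0.034, 1.111, -0.067], TCP at [0.21, -0.641, 0.231] pointing down, gripper open.
Joint ranges: [-2.85, 2.85], [-0.5, 2.14], [-1.23, 1.37], [0.21, 2.46], [-1.02, 4.16], [0.16, 2.05], [-2.73, 2.73]. Speed limits (rad/s): [1.89, 1.89, 2.39, 2.39, 3.01, 3.01, 3.01].

## Interface

Orientations are given as a rotation vector (axis times angle).
In Python, from workcell import * gives the robot as it stands.
- The arm moves only by the tool servo_tool, never from a script. Its argument "moves" is one flat list of numbers, 5 for each row, row after row: the shift along the world's x, y, z in mm, then the turn about the world's z in degrees, then the gripper's target within -1 to 1 (fully open at 1, half-way at 0, shut at -1). In form: [x, y, z, spin, fingers, x, y, z, spin, fingers, ...]. A call has 1 to 12 rows; each row is the pose to reach, as a shift and turn from the pose commanded when the call began; what a row does not reach only later rows make up. A row lasts 1/8 s, in which the tool goes at most 62.5 mm and 10.7 degrees, less where a joint would pass 70% of its speed; a pose out of reach is approached as far as the arm can. A call with a gripper value outside its range is refused whole. The fingers move at their own pace and stop on an object; the grip force is fixed at half the most. Time passes only in rows, so rows that repeat a pose let the fingers close. It gives the time, the measured TCP pose, the force, the opening and the grip force at its end, in the units of the state.
- sense(): the state, without advancing time (a new reading comes with each control period).
- snapshot(name): name is "scene" or "top"; returns (picture, depth): 384x512x3 uint8, red, green, blue; 384x512 float32, m along the optical axis (not along the pixel's ray), 0 where there is no reading.
- calibration(name): a dict with "intrinsics" (3x3 intrinsics, pixels), "R" (3x3) and "t" (3): a world point X has camera coordinates R X + t. Camera axes: x right, y down, z forward; pixel columns grow to the right and rows downward; lengths in m; the calibration is good to about 2 mm. A picture is of the moment at which its call begins. calibration takes no time and is no camera call.
- job_done(): hands the job in; it is judged then, once.
The state is a dict: "t": time; "qpos": joint angles; "dq": joint speeds; "effort": joint torques, N m; "tool_pos": TCP position; "eef_rot": TCP orientation; "wrist_force": force on the tool from outside, world axes, zero at the start; "wrist_torque": the same for the moment, N m; "width": finger opening in m; "grip_force": force on a finger pad.
Only numpy, scipy, OpenCV 4.12 (cv2) and the standard library are available. Lean on these libraries where they do the work, as an engineer would, in place of code of your own. Each camera call takes 0.05 s, during which the arm holds its last target. There are 200 camera calls.

## Working session

There is one attempt and no reset: what is moved stays moved. The work goes in short steps, Python scripts to look and compute and a tool call to move; the robot and the scene stay as the last step left them, time stands still between calls to the robot, and variables do not carry over. Pictures are saved under pics/ and viewed, at most 10 in all, crops included, and the job is handed in when it is done.

Besides the shell and the picture viewer there is one more tool, called after ">>>" as a command line: name --argument value ..., lists and objects as JSON in quotes. servo_tool: Moves the arm, as the interface text tells. Its arguments: {"type":"object","properties":{"moves":{"type":"array"}},"required":["moves"]}

```bash
mkdir -p pics; python3 - <<'E'
from workcell import *
import cv2,numpy as np
s=sense();print(s)
for n in("scene","top"):
    p,d=snapshot(n);np.savez(n+"0.npz",p=p,d=d);c=calibration(n);print(n,{k:np.round(v,4).tolist() for k,v in c.items()})
    cv2.imwrite(f"pics/{n}0.png",p[:,:,::-1])
E
```

```text
{'t': 0.0, 'qpos': array([ 1.10448158,  0.42671867,  0.0738316 ,  1.60662604, -0.03409074,
        1.11080286, -0.06711151]), 'dq': array([-1.16209401e-03,  3.25160082e-04,  1.14606528e-03,  1.85575975e-05,
       -7.67643317e-05, -9.79344889e-04, -4.65523990e-04]), 'effort': array([ 1.88634382e-03, -9.49830151e+01,  3.76121834e+00, -4.63516295e+01,
        1.91179407e-02,  9.92677873e-03,  2.07654992e-06]), 'tool_pos': array([ 0.21014013, -0.64101522,  0.23061052]), 'eef_rot': array([-3.10101895e+00, -4.95339562e-01,  4.68040586e-04]), 'wrist_force': array([ 0.39440309,  0.04824292, -0.20218955]), 'wrist_torque': array([ 0.02938778,  0.00485976, -0.02161026]), 'grip_force': 0.0, 'width': 0.08527678238173153}
scene {'intrinsics': [[404.2875, 0.0, 253.0472], [0.0, 404.2875, 193.4032], [0.0, 0.0, 1.0]], 'R': [[0.0078, 0.9999, 0.0078], [0.7942, -0.0014, -0.6077], [-0.6077, 0.0109, -0.7941]], 't': [0.1269, -0.3274, 1.5196]}
top {'intrinsics': [[472.5634, 0.0, 268.726], [0.0, 472.5634, 185.4235], [0.0, 0.0, 1.0]], 'R': [[0.0212, -0.9998, -0.006], [-0.9746, -0.0194, -0.2231], [0.2229, 0.0106, -0.9748]], 't': [-0.1317, 0.5945, 1.6068]}
```

View pics/scene0.png

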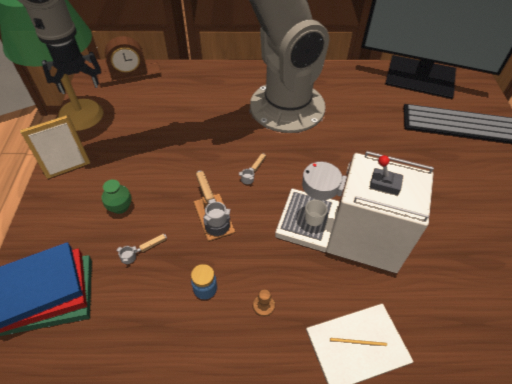

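View pics/top0.png

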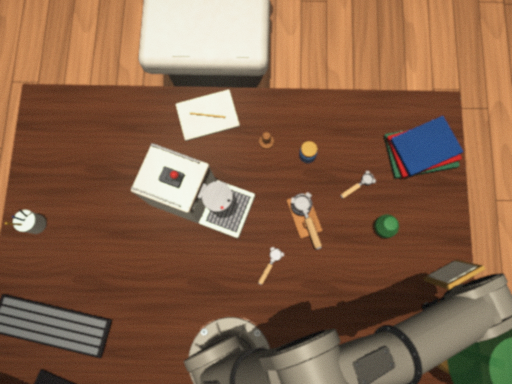

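The scene view shows the portafilter in its stand (scene 212,205; top 303,205, handle end near 318,247), the machine group at scene (322,180) / top (217,195), and the red lever at top (174,175). The two small decoys are at top (275,255) and (368,178). Next I measure with depth.

```bash
cat >h.py <<'E'
from workcell import *
import cv2,numpy as np
from scipy.optimize import least_squares
def cloud(n,d):
    c=calibration(n);K=c["intrinsics"];v,u=np.indices(d.shape)
    C=np.stack([(u-K[0,2])/K[0,0]*d,(v-K[1,2])/K[1,1]*d,d],-1)
    return (C-c["t"])@c["R"]
def proj(n,X):
    c=calibration(n);q=c["intrinsics"]@(c["R"]@np.array(X)+c["t"]);return q[:2]/q[2]
def atz(n,u,v,z):
    c=calibration(n);r=c["R"].T@np.linalg.solve(c["intrinsics"],[u,v,1]);o=-c["R"].T@c["t"];return o+r*(z-o[2])/r[2]
def circ(P,r):
    f=least_squares(lambda a:np.maximum(0,np.hypot(*(P-a).T)-r),P.mean(0));return f.x
E
python3 - <<'E'
from h import *
for n in("top","scene"):
    z=np.load(n+"0.npz");p=z["p"].astype(int);X=cloud(n,z["d"]);ok=z["d"]>0
    def sel(u0,u1,v0,v1,zl,zh):
        m=ok.copy();b=np.zeros_like(m);b[v0:v1,u0:u1]=1
        return m&b&(X[...,2]>zl)&(X[...,2]<zh)
    boxM=(125,260,135,240) if n=="top" else (275,440,140,275)
    boxP=(285,330,185,255) if n=="top" else (192,235,168,240)
    m=sel(*boxM,.239,.251);P=X[m][:,:2]
    print(n,"mach top",cv2.minAreaRect((P*1000).astype(np.float32)),len(P),np.median(X[m][:,2]))
    m=sel(*boxM,.211,.227);P=X[m][:,:2];
    m0=np.median(P,0);P=P[np.hypot(*(P-m0).T)<.06]
    (c,r)=cv2.minEnclosingCircle((P*1000).astype(np.float32));print("group",c,r,len(P),P.mean(0))
    hsv=cv2.cvtColor(z["p"],cv2.COLOR_RGB2HSV)
    red=((hsv[...,0]<6)|(hsv[...,0]>174))&(hsv[...,1]>170)&(hsv[...,2]>80)
    b=np.zeros_like(red);b[boxM[2]:boxM[3],boxM[0]:boxM[1]]=1
    k,l,s,ce=cv2.connectedComponentsWithStats((red&b).astype(np.uint8))
    for i in range(1,k):
        if s[i,4]>2: print("red",ce[i],s[i,4],np.median(X[l==i],0))
    m=sel(*boxP,.062,.078);print("handle",len(X[m]))
    # handle: tan, minarearect
    tan=m&(p[...,0]-p[...,2]>50);P=X[tan][:,:2]*1000
    print(cv2.minAreaRect(P.astype(np.float32)),len(P),np.median(X[tan][:,2]))
    m=sel(*boxP,.08,.1);P=X[m][:,:2]*1000;print("basket rim",cv2.minEnclosingCircle(P.astype(np.float32)),len(P),P.mean(0))
for n in ("top","scene"):
    im=cv2.imread(f"pics/{n}0.png"); 
    a=im[150:250,130:330] if n=="top" else im[145:245,185:345]
    cv2.imwrite(f"pics/c{n}.png",cv2.resize(a,None,fx=4,fy=4,interpolation=cv2.INTER_CUBIC))
E
```

```text
top mach top ((576.9586791992188, 194.03395080566406), (202.70875549316406, 170.3042449951172), 70.46310424804688) 2459 0.2459978417858051
group (524.5458374023438, 53.12704849243164) 57.489925384521484 771 [0.52469724 0.04837974]
red [173.6875 174.4375] 32 [0.5641827  0.16141108 0.33435606]
handle 280
((433.10516357421875, -272.31640625), (108.71929168701172, 27.850141525268555), 21.081371307373047) 211 0.0720171982506774
basket rim ((498.45367431640625, -251.91575622558594), 73.60743713378906) 128 [ 531.95698775 -237.4505366 ]
scene mach top ((576.69384765625, 194.22372436523438), (201.4638671875, 173.07920837402344), 70.38360595703125) 3656 0.2451044888528151
group (541.1246948242188, 62.40495681762695) 59.21687316894531 866 [0.53271606 0.05201899]
red [383.48192771 159.91566265] 83 [0.57174834 0.16108056 0.3309513 ]
red [314.33333333 164.66666667] 3 [0.48766983 0.02584123 0.22093988]
handle 370
((430.8825988769531, -274.7822265625), (114.44823455810547, 24.37041473388672), 20.238367080688477) 242 0.07192114544086173
basket rim ((535.3469848632812, -236.21511840820312), 40.45543670654297) 202 [ 538.40824142 -234.71044837]
```

View pics/ctop.png

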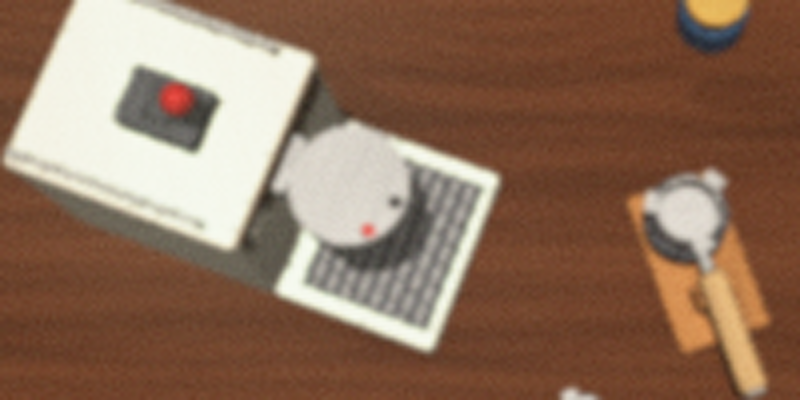

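View pics/cscene.png

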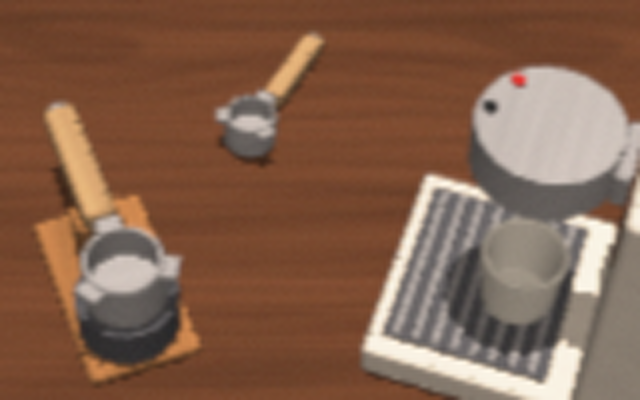

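The crops confirm the layout: red dot at crop (368,230), black dot at (395,202), and the handle leaves the stand toward lower right. The machine yaw is about 70.4° with the group axis near (523,43) mm, and the dot predictions match. The portafilter yaw is about 20.6° and the grip point is near (441,-270). I'll check these by pixel.

```bash
python3 - <<'E'
from h import *
import workcell; print([k for k in dir(workcell) if not k.startswith('_')], getattr(workcell,'grip_depth',None))
R=cv2.Rodrigues(sense()["eef_rot"])[0];print(np.degrees(np.arctan2(R[1,0],R[0,0])),R[:,2])
for n,a,b in(("top",(130,150,4),[("red",368,230),("blk",395,202),("ctr",349,184)]),("scene",(185,145,4),[("red",518,81),("blk",490,107),("ctr",550,126)])):
    for k,u,v in b: print(n,k,atz(n,a[0]+(u+.5)/a[2]-.5,a[1]+(v+.5)/a[2]-.5,.219).round(4))
c=np.array([.5232,.0434]);
for k,t in(("red",205.4),("blk",250.4)): print(k,c+.04*np.array([np.cos(np.radians(t)),np.sin(np.radians(t))]))
z=np.load("top0.npz")
for n,o,u,v in(("top",(130,150),688,213),("scene",(185,145),125,262)):
    print("rim",n,atz(n,o[0]+u/4,o[1]+v/4,.088).round(4))
for n,o,u,v in(("top",(130,150),752,388),("scene",(185,145),60,108)):
    print("hend",n,atz(n,o[0]+u/4,o[1]+v/4,.072).round(4))
E
```

```text
['IKError', 'calibration', 'grip_depth', 'job_done', 'sense', 'snapshot'] 0.0187
18.146735585918474 [-4.60172389e-04  1.12950907e-03 -9.99999256e-01]
top red [0.4886 0.0272 0.219 ]
top blk [0.5116 0.0066 0.219 ]
top ctr [0.5256 0.044  0.219 ]
scene red [0.4865 0.0263 0.219 ]
scene blk [0.5087 0.0061 0.219 ]
scene ctr [0.5246 0.0429 0.219 ]
red [0.48706659 0.02624259]
blk [0.50978194 0.0057177 ]
rim top [ 0.5312 -0.2362  0.088 ]
rim scene [ 0.5388 -0.2337  0.088 ]
hend top [ 0.3829 -0.2928  0.072 ]
hend scene [ 0.3851 -0.2912  0.072 ]
```

>>> servo_tool --moves '[30, 45, 0, 0.5, 1, 70, 110, 0, 1, 1, 110, 175, 0, 1.5, 1, 150, 240, 0, 2, 1, 190, 305, 0, 2.4, 1, 220, 350, 0, 2.4, 1, 233, 371, 0, 2.4, 1, 233, 371, -50, 2.4, 1, 233, 371, -80, 2.4, 1, 233, 371, -80, 2.4, 1]'

```text
t: 1.35
tool_pos: [0.442, -0.2696, 0.1495]
eef_rot: [-3.088, -0.56, 0.005]
wrist_force: [0.1, -0.0, 0.6]
width: 0.0856
grip_force: 0.0
```

```bash
python3 - <<'E'
from h import *
z=np.load("top0.npz");X=cloud("top",z["d"])
for u,v in((171,85),(685,330),(760,310),(640,220)):
    a,b=150+v if 0 else 150+v//4,130+u//4; print(u,v,X[a,b].round(3))
s=sense();print(s["tool_pos"],s["t"])
p,d=snapshot("scene");cv2.imwrite("pics/s1.png",cv2.resize(p[140:260,150:310,::-1],None,fx=4,fy=4,interpolation=cv2.INTER_CUBIC))
E
```

```text
171 85 [0.575 0.168 0.332]
685 330 [ 0.441 -0.238  0.015]
760 310 [ 0.46  -0.306  0.015]
640 220 [ 0.538 -0.197  0.012]
[ 0.44199969 -0.26961787  0.14951075] 1.35
```

View pics/s1.png

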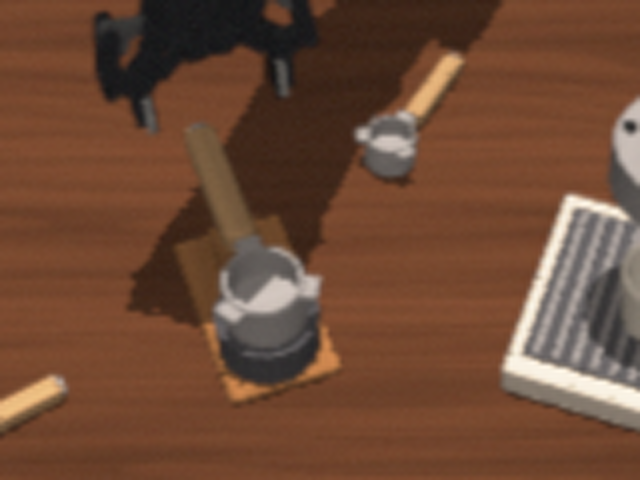

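The crop shows the fingers at (145,110) and (282,80), straddling the handle at (215,180). The board is 15 mm high, so it is safe to go down and grip.

>>> servo_tool --moves '[0, 0, -35, 0, 1, 0, 0, -70, 0, 1, 0, 0, -95, 0, 1, 0, 0, -106, 0, 1, 0, 0, -106, 0, 1, 0, 0, -106, 0, -1, 0, 0, -106, 0, -1, 0, 0, -106, 0, -1, 0, 0, -106, 0, -1, 0, 0, -106, 0, -1, 0, 0, -106, 0, -1]'

```text
t: 2.78
tool_pos: [0.4435, -0.2706, 0.0458]
eef_rot: [3.091, 0.56, 0.001]
wrist_force: [-2.3, 0.7, 8.5]
width: 0.0231
grip_force: 59.9
```

>>> servo_tool --moves '[0, 0, 5, 0, -1, 0, 0, 15, 0, -1, 0, 0, 30, 0, -1, 0, 0, 50, 0, -1, 0, 0, 70, 0, -1, 0, 0, 70, 0, -1, 0, 0, 70, 0, -1]'

```text
t: 3.65
tool_pos: [0.443, -0.2703, 0.1151]
eef_rot: [-3.091, -0.56, 0.0]
wrist_force: [-0.2, 0.1, -3.3]
width: 0.0228
grip_force: 59.0
```

```bash
cat >>h.py <<'E'
def pf(n,show=None):
    p,d=snapshot(n);X=cloud(n,d);s=sense();T=s["tool_pos"]
    R=cv2.Rodrigues(s["eef_rot"])[0]; print("tool",T.round(4),"yaw",np.degrees(np.arctan2(R[1,0],R[0,0])).round(2),"tilt",R[:2,2].round(4),"F",s["wrist_force"].round(1),"w",s["width"].round(4))
    if show is not None:
        u,v=proj(n,show).astype(int);w=70;a=p[max(0,v-w):v+w,max(0,u-w):u+w,::-1];print("crop origin",u-w,v-w)
    pi=p.astype(int);near=(d>0)&(np.hypot(X[...,0]-T[0],X[...,1]-T[1])<.17)
    tan=near&(pi[...,0]-pi[...,2]>45)&(X[...,2]>T[2]+.0)&(X[...,2]<T[2]+.045)
    P=X[tan];print(n,"tan",len(P),cv2.minAreaRect((P[:,:2]*1000).astype(np.float32)) if len(P) else 0,np.median(P[:,2]))
    st=near&(abs(pi[...,0]-pi[...,2])<40)&(X[...,2]>T[2]+.038)&(X[...,2]<T[2]+.054)&((X[...,0]-T[0])*R[0,0]+(X[...,1]-T[1])*R[1,0]>.065)
    Q=X[st];print("rim",len(Q),Q.mean(0).round(4) if len(Q) else 0,np.percentile(Q[:,2],[5,50,95]).round(4) if len(Q) else 0)
    return p,d
E
python3 - <<'E'
from h import *
p,d=pf("top");cv2.imwrite("pics/t2.png",cv2.resize(p[160:280,230:390,::-1],None,fx=4,fy=4,interpolation=cv2.INTER_CUBIC))
p,d=pf("scene");cv2.imwrite("pics/s2.png",cv2.resize(p[110:260,150:350,::-1],None,fx=4,fy=4,interpolation=cv2.INTER_CUBIC))
E
```

```text
Traceback (most recent call last):
  File "h.py", line 16, in pf
    R=cv2.Rodrigues(s["eef_rot"])[0]; print("tool",T.round(4),"yaw",np.degrees(np.arctan2(R[1,0],R[0,0])).round(2),"tilt",R[:2,2].round(4),"F",s["wrist_force"].round(1),"w",s["width"].round(4))
                                                                                                                                                                             ^^^^^^^^^^^^^^^^
AttributeError: 'float' object has no attribute 'round'
```

```bash
sed -i 's/s\["width"\].round(4)/round(s["width"],4)/' h.py; python3 - <<'E'
from h import *
p,d=pf("top")
p,d=pf("scene");cv2.imwrite("pics/s2.png",cv2.resize(p[110:260,150:350,::-1],None,fx=4,fy=4,interpolation=cv2.INTER_CUBIC))
E
```

```text
tool [ 0.4429 -0.2702  0.1147] yaw 20.55 tilt [-0.0009  0.0005] F [ 0.2 -0.2 -2.5] w 0.0234
top tan 1 ((534.5520629882812, -195.24853515625), (0.0, 0.0), 0.0) 0.15956073450147185
rim 50 [ 0.5418 -0.215   0.1573] [0.1541 0.1569 0.1616]
tool [ 0.4428 -0.2702  0.1146] yaw 20.55 tilt [-0.001   0.0006] F [ 0.1  0.2 -3.3] w 0.023
scene tan 138 ((484.3782653808594, -252.32183837890625), (157.6644744873047, 25.188573837280273), 22.72397804260254) 0.1408115264361007
rim 169 [ 0.5395 -0.233   0.1559] [0.1532 0.1557 0.159 ]
```

View pics/s2.png

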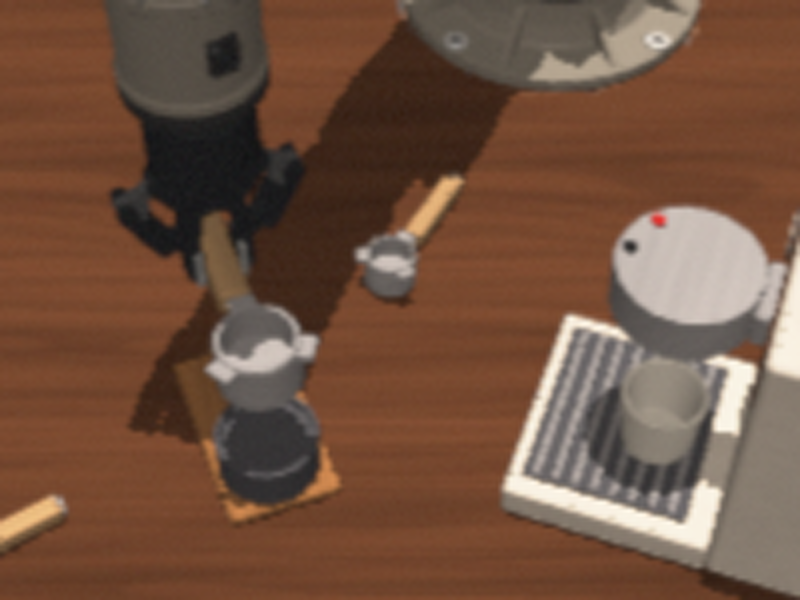

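The portafilter is gripped and level (basket at crop (258,350), stand empty below it). I carry it to just below the group, handle toward the red dot.

>>> servo_tool --moves '[-2, 25, 0, 1, -1, -4, 60, 0, 2, -1, -5, 95, 0, 3, -1, -6, 130, 0, 4, -1, -7, 165, 0, 4.8, -1, -8, 195, 0, 4.8, -1, -9, 225, 0, 4.8, -1, -10, 250, 0, 4.8, -1, -10, 265, 0, 4.8, -1, -10, 271, 0, 4.8, -1, -10, 271, 0, 4.8, -1, -10, 271, 0, 4.8, -1]'

```text
t: 5.3
tool_pos: [0.4331, 0.0001, 0.1152]
eef_rot: [3.065, 0.688, -0.0]
wrist_force: [0.2, 0.9, -3.0]
width: 0.0233
grip_force: 59.1
```

```bash
python3 - <<'E'
from h import *
q=pf("top");p,d=pf("scene")
T=sense()["tool_pos"];R=cv2.Rodrigues(sense()["eef_rot"])[0]
a=cv2.resize(p[100:240,250:370,::-1],None,fx=4,fy=4,interpolation=cv2.INTER_CUBIC)
b=cv2.resize(q[0][140:280,180:300,::-1],None,fx=4,fy=4,interpolation=cv2.INTER_CUBIC)
for n,im,o in(("scene",a,(250,100)),("top",b,(180,140))):
  def dr(c,r,z,col):
    for t in np.arange(0,360,6):
        u,v=(proj(n,[c[0]+r*np.cos(np.radians(t)),c[1]+r*np.sin(np.radians(t)),z])-o+.5)*4;cv2.circle(im,(int(u),int(v)),1,col,-1)
  dr((.5238,.0437),.049,.219,(0,255,0));dr((.5238,.0437),.049,.179,(255,255,0))
  c=T[:2]+.101*R[:2,0];dr(c,.03,T[2]+.0142-.02,(0,0,255))
print(c);cv2.imwrite("pics/s3.png",np.hstack([a,b])[:600,:800] if 0 else cv2.resize(np.hstack([a,b]),(788,460)))
E
```

```text
tool [0.4332 0.     0.1152] yaw 25.3 tilt [-0.0002 -0.0001] F [-0.7 -0.2 -2.8] w 0.0234
top tan 0 0 nan
rim 18 [0.48   0.1297 0.1605] [0.1538 0.1607 0.167 ]
tool [4.332e-01 1.000e-04 1.152e-01] yaw 25.3 tilt [-0.0002 -0.0001] F [ 0.5 -0.7 -2.8] w 0.0232
scene tan 40 ((427.766845703125, -3.2290077209472656), (67.36293029785156, 18.11092185974121), 23.670759201049805) 0.14164461959166233
rim 25 [0.5507 0.024  0.1556] [0.1535 0.1556 0.1574]
[0.52448746 0.04321513]
  return _methods._mean(a, axis=axis, dtype=dtype,
  ret = ret.dtype.type(ret / rcount)
```

View pics/s3.png

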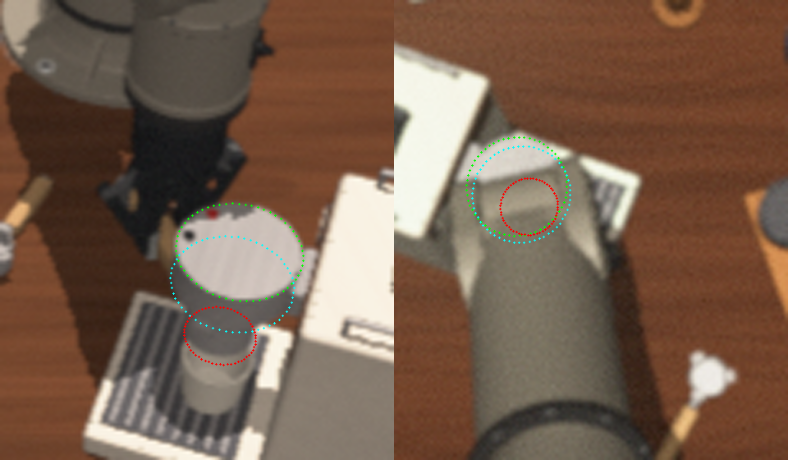

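The overlay shows the collar fit matching the image and the predicted basket outline at its visible bottom (crop 220,335), about on the axis. I push up slowly and watch the force.

>>> servo_tool --moves '[0, 0, 8, 0, -1, 0, 0, 16, 0, -1, 0, 0, 20, 0, -1, 0, 0, 23, 0, -1, 0, 0, 26, 0, -1, 0, 0, 28, 0, -1, 0, 0, 28, 0, -1]'

```text
t: 6.28
tool_pos: [0.4333, 0.0006, 0.1433]
eef_rot: [-3.065, -0.689, -0.0]
wrist_force: [-0.5, -0.6, -2.4]
width: 0.0226
grip_force: 59.0
```

>>> servo_tool --moves '[0, 0, 3, 0, -1, 0, 0, 6, 0, -1, 0, 0, 9, 0, -1, 0, 0, 11, 0, -1, 0, 0, 12, 0, -1, 0, 0, 12, 0, -1]'

```text
t: 7.02
tool_pos: [0.4331, 0.0006, 0.1553]
eef_rot: [-3.065, -0.689, 0.0]
wrist_force: [-0.4, 1.6, -4.5]
width: 0.0226
grip_force: 58.8
```

>>> servo_tool --moves '[2.4, -4.7, 0, 3, -1, 5.0, -9.2, 0, 6, -1, 7.9, -13.7, 0, 9, -1, 11.0, -17.9, 0, 12, -1, 14.3, -22.0, 0, 15, -1, 17.8, -25.9, 0, 18, -1, 21.5, -29.6, 0, 21, -1, 25.4, -33.2, 0, 24, -1, 25.4, -33.2, 0, 24, -1]'

```text
t: 8.15
tool_pos: [0.4587, -0.0327, 0.1551]
eef_rot: [-2.855, -1.311, 0.0]
wrist_force: [-0.1, 0.6, -4.4]
width: 0.0227
grip_force: 58.9
```

>>> servo_tool --moves '[4.1, -3.3, 0, 3, -1, 8.3, -6.4, 0, 6, -1, 12.8, -9.3, 0, 9, -1, 17.3, -11.9, 0, 12, -1, 22.0, -14.3, 0, 15, -1, 26.8, -16.4, 0, 18, -1, 31.7, -18.3, 0, 21, -1, 31.7, -18.3, 0, 21, -1, 31.7, -18.3, -2, 21, -1, 31.7, -18.3, -4, 21, -1, 31.7, -18.3, -4, 21, -1]'

```text
t: 9.52
tool_pos: [0.4901, -0.0498, 0.1516]
eef_rot: [-2.568, -1.808, -0.0]
wrist_force: [-5.9, 5.9, 5.3]
width: 0.0228
grip_force: 60.5
```

Forces are light and the yaw is 70.3°, so I release and look.

>>> servo_tool --moves '[0, 0, 0, 0, -0.5, 0, 0, 0, 0, 0, 0, 0, 0, 0, 0.5, 0, 0, 0, 0, 1, 0, 0, 0, 0, 1, 0, 0, 0, 0, 1, 0, 0, 0, 0, 1, 0, 0, 0, 0, 1]'

```text
t: 10.52
tool_pos: [0.4904, -0.0509, 0.1513]
eef_rot: [-2.568, -1.81, -0.0]
wrist_force: [0.1, 0.6, 0.2]
width: 0.0853
grip_force: 0.0
```

>>> servo_tool --moves '[0, 0, 20, 0, 1, 0, 0, 50, 0, 1, 0, 0, 90, 0, 1, -5, -20, 140, 0, 1, -20, -60, 180, 0, 1, -20, -110, 190, 0, 1, -20, -160, 190, 0, 1, -20, -200, 190, 0, 1, -20, -200, 190, 0, 1]'

```text
t: 11.65
tool_pos: [0.4696, -0.2538, 0.3408]
eef_rot: [-2.572, -1.804, 0.001]
wrist_force: [0.5, 0.0, 0.2]
width: 0.0853
grip_force: 0.0
```

```bash
python3 - <<'E'
from h import *
I=[]
for n in("top","scene"):
    p,d=snapshot(n);X=cloud(n,d);q=p.astype(int)
    m=(d>0)&(np.hypot(X[...,0]-.487,X[...,1]+.06)<.09)&(q[...,0]-q[...,2]>45)&(X[...,2]>.12)&(X[...,2]<.2)
    P=X[m];print(n,len(P),cv2.minAreaRect((P[:,:2]*1000).astype(np.float32)),np.median(P[:,2]))
    t=m&(X[...,2]>.168);P=X[t];print("plane",np.linalg.lstsq(np.c_[P,][:,[0,1]]-P.mean(0)[:2],P[:,2]-P[:,2].mean(),rcond=None)[0],P.mean(0))
    r=(d>0)&(X[...,2]>.3)&(np.hypot(X[...,0]-.57,X[...,1]-.16)<.08)&(q[...,0]>q[...,1]+60);print("ball",X[r].mean(0) if r.any() else 0)
    o=(180,120) if n=="top" else (240,110);I.append(cv2.resize(p[o[1]:o[1]+140,o[0]:o[0]+130,::-1],None,fx=3,fy=3,interpolation=cv2.INTER_CUBIC))
cv2.imwrite("pics/l4.png",np.hstack(I)); s=sense();print(s["tool_pos"],s["qpos"].round(2))
E
```

```text
top 252 ((485.06011962890625, -61.2188720703125), (112.03939819335938, 25.51300621032715), 69.39076232910156) 0.17685122989682878
plane [-0.02488141  0.00491451] [ 0.48429591 -0.06062685  0.17716966]
ball [0.56450052 0.16246057 0.33357102]
scene 438 ((485.4429626464844, -61.21271514892578), (111.42257690429688, 26.06209373474121), 69.24700164794922) 0.17536808872346032
plane [-0.15772149  0.0591163 ] [ 0.48771663 -0.06041715  0.17591304]
ball [0.57017604 0.16122643 0.33008005]
[ 0.4703171  -0.25062716  0.34109417] [ 0.57  0.12 -0.22  1.77  0.03  1.26 -0.  ]
```

View pics/l4.png

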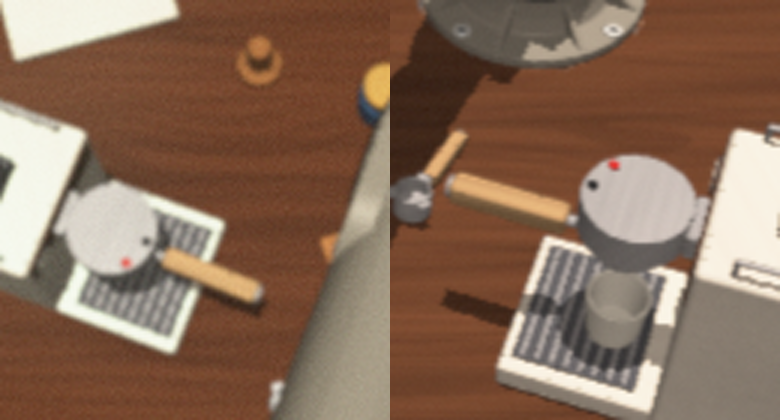

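The portafilter hangs locked: handle yaw about 69.3° against 70.4°, the handle passes the black dot (left crop 145,242), and the cup hasn't moved. The ball is at about (566,161,320), so I shut the fingers and approach it from the front.

>>> servo_tool --moves '[8, 40, 10, 0, -1, 18, 90, 10, 0, -1, 28, 140, 10, 0, -1, 40, 190, 10, 0, -1, 52, 240, 10, 0, -1, 64, 290, 10, 0, -1, 74, 335, 10, 0, -1, 81, 365, 10, 0, -1, 81, 368, 0, 0, -1, 81, 368, -15, 0, -1, 81, 368, -29, 0, -1, 81, 368, -29, 0, -1]'

```text
t: 13.25
tool_pos: [0.5507, 0.1161, 0.311]
eef_rot: [-2.568, -1.808, 0.003]
wrist_force: [-0.3, 0.7, 1.4]
width: -0.0002
grip_force: 0.0
```

>>> servo_tool --moves '[4, 11, 0, 0, -1, 8, 22, 0, 0, -1, 12, 33, 0, 0, -1, 15, 44, 0, 0, -1, 19, 55, 0, 0, -1, 23, 65, 0, 0, -1, 25, 71, 0, 0, -1, 27, 77, 0, 0, -1, 27, 77, 0, 0, -1]'

```text
t: 14.38
tool_pos: [0.5771, 0.1893, 0.3117]
eef_rot: [2.568, 1.803, -0.013]
wrist_force: [-17.6, -26.2, 11.9]
width: 0.0002
grip_force: 16.0
```

```bash
python3 - <<'E'
from h import *
for n in("top","scene"):
    p,d=snapshot(n);X=cloud(n,d);q=p.astype(int)
    r=(d>0)&(X[...,2]>.29)&(np.hypot(X[...,0]-.575,X[...,1]-.19)<.08)&(q[...,0]>q[...,1]+60);print("ball",r.sum(),X[r].mean(0) if r.any() else 0)
E
```

```text
ball 0 0
ball 72 [0.59020678 0.20983155 0.32711069]
```

The lever is on its stop at about 30 N. I back off, lift, and verify.

>>> servo_tool --moves '[-2, -6, 0, 0, -1, -6, -17, 0, 0, -1, -14, -40, 5, 0, -1, -20, -57, 30, 0, -1, -30, -110, 40, 0, -1, -45, -170, 40, 0, -1, -60, -230, 40, 0, -1, -75, -290, 40, 0, -1, -90, -350, 40, 0, -1, -95, -400, 40, 0, -1, -95, -430, 40, 0, -1, -95, -430, 40, 0, -1]'

```text
t: 15.98
tool_pos: [0.4827, -0.2383, 0.3521]
eef_rot: [2.571, 1.805, -0.0]
wrist_force: [1.2, 1.2, -0.1]
width: 0.0002
grip_force: 0.0
```

```bash
python3 - <<'E'
from h import *
I=[]
for n in("top","scene"):
    p,d=snapshot(n);X=cloud(n,d);q=p.astype(int)
    r=(d>0)&(X[...,2]>.29)&(np.hypot(X[...,0]-.575,X[...,1]-.19)<.08)&(q[...,0]>q[...,1]+60);print("ball",r.sum(),X[r].mean(0) if r.any() else 0)
    m=(d>0)&(np.hypot(X[...,0]-.487,X[...,1]+.06)<.09)&(q[...,0]-q[...,2]>45)&(X[...,2]>.12)&(X[...,2]<.2)
    P=X[m];print(n,len(P),cv2.minAreaRect((P[:,:2]*1000).astype(np.float32)),np.median(P[:,2]))
    o=(120,120) if n=="top" else (260,110);I.append(cv2.resize(p[o[1]:o[1]+180,o[0]:o[0]+180,::-1],(400,400)))
cv2.imwrite("pics/l5.png",np.hstack(I)); print(sense()["t"],sense()["dq"].round(3))
E
```

```text
ball 39 [0.58237414 0.21016445 0.33080196]
top 254 ((484.6195068359375, -60.89358901977539), (112.30593872070312, 24.198488235473633), 69.63311767578125) 0.1769785966463248
ball 94 [0.5876257  0.20963058 0.32765425]
scene 436 ((485.4134826660156, -60.71815872192383), (110.88766479492188, 26.186067581176758), 70.14104461669922) 0.17555289987066985
16.075 [-0.014 -0.006 -0.012  0.003  0.     0.001 -0.002]
```

View pics/l5.png

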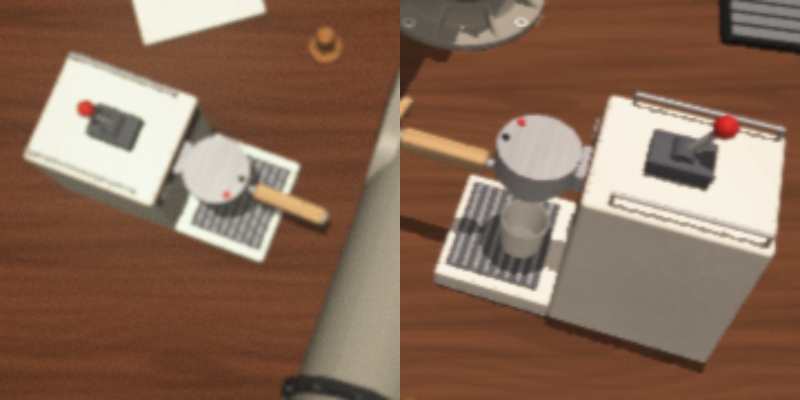

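The ball now leans back (left crop 85,108; right crop 727,127) and the portafilter still hangs. Measured travel is about 51 mm of 58, so I check the angle more precisely from pixels.

```bash
python3 - <<'E'
from h import *
def ctr(p):
    h=cv2.cvtColor(p,cv2.COLOR_RGB2HSV);r=((h[...,0]<8)|(h[...,0]>172))&(h[...,1]>140)&(h[...,2]>70)
    return r
d=np.array([np.cos(np.radians(70.4)),np.sin(np.radians(70.4))])
for n,b in(("top",(140,200,140,200)),("scene",(365,430,140,190))):
    for k in(0,1):
        p=np.load(n+"0.npz")["p"] if k==0 else snapshot(n)[0]
        r=ctr(p);v,u=np.nonzero(r[b[2]:b[3],b[0]:b[1]]);c=((u.min()+u.max())/2+b[0],(v.min()+v.max())/2+b[2]); c2=(u.mean()+b[0],v.mean()+b[2])
        print(n,k,len(u),c,c2)
        for cc in(c,c2): print("   z.32",((atz(n,*cc,.3197)[:2]-[.5238,.0437])@d).round(4))
    for f in(0,.8,.85,.9,1.0):
        X=np.r_[np.array([.5238,.0437])+d*(.160-.002+0*f+.06*np.sin(f-.5)),.267+.06*np.cos(f-.5)];print(f,proj(n,X).round(2))
E
```

```text
top 0 50 (np.float64(173.5), np.float64(174.5)) (np.float64(173.6), np.float64(174.4))
   z.32 0.1292
   z.32 0.129
top 1 33 (np.float64(158.5), np.float64(168.5)) (np.float64(158.45454545454544), np.float64(168.6969696969697))
   z.32 0.179
   z.32 0.1789
0 [173.46 174.56]
0.8 [158.97 168.88]
0.85 [158.18 168.64]
0.9 [157.42 168.41]
1.0 [155.99 168.02]
scene 0 90 (np.float64(384.0), np.float64(160.0)) (np.float64(383.65555555555557), np.float64(159.9111111111111))
   z.32 0.128
   z.32 0.1273
scene 1 90 (np.float64(406.5), np.float64(166.5)) (np.float64(406.43333333333334), np.float64(166.5222222222222))
   z.32 0.179
   z.32 0.1789
0 [384.12 162.1 ]
0.8 [405.48 165.88]
0.85 [406.63 166.48]
0.9 [407.74 167.11]
1.0 [409.82 168.48]
```

The angle is near 0.85, so it is marginal. I push again with the fingertip higher, at ball centre height, so it clears the lever housing.

>>> servo_tool --moves '[8, 50, 0, 0, -1, 20, 105, 0, 0, -1, 32, 160, 0, 0, -1, 44, 215, 0, 0, -1, 56, 270, 0, 0, -1, 66, 320, 0, 0, -1, 75, 360, 0, 0, -1, 79, 384, 0, 0, -1, 81, 392, -15, 0, -1, 81, 392, -29, 0, -1, 85, 403, -29, 0, -1, 85, 403, -29, 0, -1]'

```text
t: 17.68
tool_pos: [0.5685, 0.1674, 0.3234]
eef_rot: [-2.568, -1.81, -0.0]
wrist_force: [-0.4, -0.6, -0.6]
width: 0.0003
grip_force: 0.0
```

>>> servo_tool --moves '[3, 8, 0, 0, -1, 6, 17, 0, 0, -1, 8, 22, 0, 0, -1, 9, 25, 0, 0, -1, 9, 25, 0, 0, -1]'

```text
t: 18.3
tool_pos: [0.577, 0.1909, 0.323]
eef_rot: [2.568, 1.808, -0.004]
wrist_force: [-5.6, -7.4, 3.1]
width: -0.0003
grip_force: 4.4
```

```bash
python3 - <<'E'
from h import *
p,dd=snapshot("scene");h=cv2.cvtColor(p,cv2.COLOR_RGB2HSV);r=((h[...,0]<8)|(h[...,0]>172))&(h[...,1]>140)&(h[...,2]>70)
v,u=np.nonzero(r[140:190,365:430]);print(len(u),(u.min()+u.max())/2+365,(v.min()+v.max())/2+140,u.mean()+365,v.mean()+140)
z=np.load("scene0.npz");X=cloud("scene",z["d"]);q=z["p"].astype(int)
d=np.array([.3355,.942]);e=np.array([-.942,.3355]);L=X[...,:2]-[.5238,.0437]
m=(q.max(-1)<110)&(X[...,2]>.247)&(X[...,2]<.30)&(abs(L@d-.16)<.06)&(abs(L@e)<.06);print("housing z",np.percentile(X[m][:,2],[10,50,90,98]),np.percentile((L@d)[m],[2,98]),np.percentile((L@e)[m],[2,50,98]))
E
```

```text
75 407.0 166.5 406.6933333333333 166.90666666666667
housing z [0.25563492 0.26993062 0.277402   0.2822559 ] [0.11602842 0.17987496] [-0.02539074 -0.01333901  0.01872405]
```

The lever meets a firm stop at the same place again. I push slightly harder once, then triangulate the ball's position.

>>> servo_tool --moves '[0.5, 1.5, 0, 0, -1, 1, 3, 0, 0, -1, 1, 3, 0, 0, -1]'

```text
t: 18.73
tool_pos: [0.5774, 0.1914, 0.3228]
eef_rot: [2.568, 1.805, -0.01]
wrist_force: [-12.5, -20.0, 8.0]
width: -0.0003
grip_force: 11.6
```

>>> servo_tool --moves '[-2, -6, 0, 0, -1, -6, -17, 0, 0, -1, -14, -40, 5, 0, -1, -20, -57, 30, 0, -1, -30, -110, 40, 0, -1, -45, -170, 40, 0, -1, -60, -230, 40, 0, -1, -75, -290, 40, 0, -1, -90, -350, 40, 0, -1, -95, -400, 40, 0, -1, -95, -430, 40, 0, -1, -95, -430, 40, 0, -1]'

```text
t: 20.23
tool_pos: [0.4826, -0.2373, 0.3631]
eef_rot: [2.571, 1.805, -0.0]
wrist_force: [0.3, 0.1, 1.0]
width: -0.0002
grip_force: 0.0
```

```bash
python3 - <<'E'
from h import *
def ctr(n,p):
    b=dict(top=(140,200,140,200),scene=(365,430,140,190))[n];q=p.astype(float)[b[2]:b[3],b[0]:b[1]]
    w=np.clip((q[...,0]-q[...,1])/(q[...,0]+1)-.3,0,.3)   # soft redness, shading independent
    v,u=np.indices(w.shape);return np.array([(w*u).sum()/w.sum()+b[0],(w*v).sum()/w.sum()+b[2]])
N={n:[np.load(n+"0.npz")["p"]]+[snapshot(n)[0]] for n in("top","scene")}
M={n:(lambda c:c["intrinsics"]@np.c_[c["R"],c["t"]])(calibration(n)) for n in N}
T=[]
for k in(0,1):
    a,b=[ctr(n,N[n][k]) for n in("top","scene")]
    h=cv2.triangulatePoints(M["top"],M["scene"],a,b)[:,0];T.append(h[:3]/h[3]);print(a,b,T[-1].round(4))
D=T[1]-T[0];t=D[:2]@[.3355,.942];print("travel",t,"dz",D[2])
f=least_squares(lambda x:[.06*(np.sin(x[1]-.5)-np.sin(x[0]-.5))-t,.06*(np.cos(x[1]-.5)-np.cos(x[0]-.5))-D[2]],[0,.9]);print(f.x)
s=sense();print(s["t"],np.abs(s["dq"]).max(),s["wrist_force"])
E
```

```text
[169.82900608 155.19991419] [398.3279707  151.24263027] [0.6056 0.1645 0.3963]
[165.77316299 151.68086055] [402.98625438 152.59618175] [0.6139 0.1737 0.401 ]
travel 0.01140644705399882 dz 0.004729517316228338
[0.00384279 0.21000809]
20.325 0.01497392772487902 [ 0.07152407 -0.02602815  0.470505  ]
```

```bash
python3 - <<'E'
from h import *
g={("top",0):(173,174),("top",1):(158,168),("scene",0):(384,160),("scene",1):(407,167)}
def ctr(n,k,p):
    c=g[n,k];R=9;q=p.astype(float)[c[1]-R:c[1]+R+1,c[0]-R:c[0]+R+1]
    w=np.clip((q[...,0]-q[...,1])/(q[...,0]+1)/.5,0,1);w[w<.3]=0
    v,u=np.indices(w.shape);return np.array([(w*u).sum()/w.sum()+c[0]-R,(w*v).sum()/w.sum()+c[1]-R]),w.sum()
N={n:[np.load(n+"0.npz")["p"]]+[snapshot(n)[0]] for n in("top","scene")}
M={n:(lambda c:c["intrinsics"]@np.c_[c["R"],c["t"]])(calibration(n)) for n in N}
T=[]
for k in(0,1):
    (a,A),(b,B)=[ctr(n,k,N[n][k]) for n in("top","scene")]
    h=cv2.triangulatePoints(M["top"],M["scene"],a,b)[:,0];T.append(h[:3]/h[3]);print(a,b,A,B,T[-1].round(4),(T[-1][:2]-[.5238,.0437])@[.3355,.942])
D=T[1]-T[0];t=D[:2]@[.3355,.942];print("travel",t,"dz",D[2])
f=least_squares(lambda x:[.06*(np.sin(x[1]-.5)-np.sin(x[0]-.5))-t,.06*(np.cos(x[1]-.5)-np.cos(x[0]-.5))-D[2]],[0,.9]);print(f.x)
E
```

```text
[173.6870588  174.44848468] [384.30127054 157.48454606] 69.48892233584913 177.7666135217442 [0.5645 0.1625 0.3323] 0.12551214087692347
[158.50554213 168.65296704] [407.22230003 164.57697681] 48.6700364720138 163.3950208827608 [0.5826 0.2106 0.3286] 0.17695526433649478
travel 0.051443123459571305 dz -0.0037127319653275648
[0.12776686 1.01632648]
```

The triangulated travel and the drop in ball height fit a start of about 0.12 rad and an end of about 1.0 rad. With the firm stop as well, the lever is fully back, so I hand in.

```bash
python3 -c "
from workcell import *
print(job_done())"
```

```text
the job is handed in; nothing more can be done
None
```

I handed the job in: the portafilter hangs locked in the group with its handle straight out at the front, and the red lever is against its back stop. The hand-in returned no verdict, and I judged the lever (about 1.0 rad) from pixel measurements and the firm stop. The cup looked unmoved, and the arm went nowhere near the jar, tamper or vase except high over the vase, though I did not re-measure those four.

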